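# Fill the flip-up opener display and stand it up to the window

## Robot

A 7-joint arm with a two-finger parallel gripper is mounted at the origin on the work surface. World frame = base frame: x ahead of the robot, y to its left, z up, the work surface at z = 0. Lengths are in mm, angles in rad, forces in N, time in s.
With the tool pointing down it reaches from about 425 to 950 mm from the base axis. Payload 16.7 kg.
Tool frame: the origin (TCP) lies at the very end of the fingers, on their centre line; the grasp point (between the pads) lies env.pinch_z behind it (env.pinch_z is the distance from the TCP to the grasp point, in mm); y points along the fingers, z is the direction in which the jaws open and shut, and the axes are right-handed (so a half turn about y gives the same grasp; the last joint's range is limited). The gripper opens to 94 mm and grips with 3 to 60 N. Pads are 16 mm wide; open, the fingers measure 119 mm over their backs; the gripper's body (75 mm by 177 mm) begins 78 mm behind the grasp point.
Start: joints at [-1.31, 0.426, 0.074, 1.606, -0.034, 1.111, -0.067], TCP at [269.555, 618.8, 184.567] pointing down, gripper open.
Joint ranges: [-2.85, 2.85], [-0.5, 2.14], [-1.23, 1.37], [0.21, 2.46], [-1.02, 4.16], [0.16, 2.05], [-2.73, 2.73]. Speed limits (rad/s): [1.89, 1.89, 2.39, 2.39, 3.01, 3.01, 3.01].

## Interface

Orientations are given as a unit quaternion [w, x, y, z].
In Python, from cell import monitor, vision, env gives the robot as it stands. The module is installed in compiled form; this text tells all that it offers.
- The arm moves only by the tool apply_moves, never from a script. Its argument "motion" is a list of rows, each an object with "dp": the shift along the tool's x, y, z in units of 25 mm (1.0 is 25 mm), a list of three; "turn": the turn about the tool's y in units of 8 degrees (1.0 is 8 degrees). A call has 1 to 10 rows; each row is the pose to reach, as a shift and turn from the pose measured when the call began, along the tool's axes at that moment; what a row does not reach only later rows make up. A row lasts 1/8 s, in which the tool goes at most 62.5 mm and 10.7 degrees, less where a joint would pass 70% of its speed; a pose out of reach is approached as far as the arm can. A call with a gripper value outside its range is refused whole. "gripper" is the opening, from 0 (shut) to 1 (fully open), set as the call begins (left out, the last holds). The fingers move at their own pace and stop on an object; "force" is the grip in N (left out, the last holds). Time passes only in rows, so rows that repeat a pose let the fingers close. It gives the time, the measured TCP pose, the force and the opening at its end, in the units of the state.
- monitor.get_state(): the state, without advancing time (a new reading comes with each control period).
- vision.snapshot(name): name is "scene" or "top" or "wrist"; returns a dict with "img" (420x560x3 uint8, red, green, blue), "mtx" (3x3 intrinsics, pixels), "k1" (the pictures are not rectified: a ray, as slopes to the right and down, at radius r is drawn at 1 + k1 r^2 times it, then the intrinsics apply), "R" (3x3) and "t" (3): a world point X has camera coordinates R X + t. Camera axes: x right, y down, z forward; pixel columns grow to the right and rows downward; lengths in mm; the calibration is good to about 2 mm. A picture is of the moment at which its call begins. There is no depth.
- env.finish_job(): hands the job in, once; it reports no verdict.
Trained networks look in a picture, given as the dict that the camera call returned (one of the last four; its "shot" number tells which), for a name from the list of things; names that differ only in an ending like _2 or _b are one class to them, and where a whole thing is asked for, a point or a joint stands for the part that bears it (a point fixed in the world has none). Each returns a list of dicts, best first, with "confidence" (0 to 1); they miss things now and then, are a little off and sometimes report something else, mostly with a low value. They report only what shows in the picture. A call takes as long as a camera call. They do not tell look-alikes from the thing itself.
- vision.search_frame(picture, thing): "at" ([x, y, z] in mm, in world coordinates, good to about 4 mm: the middle of the surface that is visible of it).
The state is a dict: "t": time; "joint_positions": joint angles; "joint_velocities": joint speeds; "joint_efforts": joint torques, N m; "position": TCP position; "tool_rot": TCP orientation; "ft_force": force on the tool from outside, world axes, zero at the start; "moment": the same for the moment, N m; "gripper_width": finger opening in mm.
Only numpy, scipy, OpenCV 4.12 (cv2) and the standard library are available. Lean on these libraries where they do the work, as an engineer would, in place of code of your own. Each camera call takes 0.05 s, during which the arm holds its last target. There are 200 camera calls.

## Task

The wooden display holder lies flat for filling: lay the ring-headed bottle opener in it on the back panel, the cork sheet over that and the harp-headed opener on top, each pointing straight along the holder, both openers with the plain handle end in the pocket and the sheet with one end in the pocket. Then tip the loaded holder fully up so that the two openers stand upright in its pocket, handle ends down, with the cork between them, and leave everything free-standing. Leave the bell, the puffin and the slate coaster where they are.

Things in the scene. Friction and masses are not known exactly. Their poses are not given: they have to be found in the camera images.
- tray_seat (a point): On the hinged light-wood tray of the holder: centre line of the back panel's surface where it meets the pocket floor, about 45 mm above the sill while flat. Tray axes: x along the panel, +x through the pocket floor (down when up), -x out of the pocket; y across; +z off the panel (up while flat, to the window when up). Panel 68 mm wide (y), x 0 to -175 mm, no side walls outside the pocket.
- pocket_mouth (a point): Centre of the tray pocket's only opening, 50 mm to -x of tray_seat and 20 mm off the panel; same axes. The pocket is 50 mm deep (x), 60 mm wide inside (y) and 40 mm inside from panel to pocket front (z); walls 4 mm.
- tray (a joint): Hinge angle of the tray in rad: 0 lying flat with the pocket mouth towards the robot, 1.40 fully up at its stop (leaning back 10 degrees). It falls back if let go half way, stays when fully up. The axis is the tray's +y, 5 mm under tray_seat (z -5 mm).
- thumb_plate (a point): Steel plate fixed to the tray beside the pocket, 76 mm to +y of the centre line: 36 mm wide (y), 6 mm thick, standing 90 mm up from the axle while flat. Point: mid-width of its -x face (to the robot), 70 mm above the axle. Pushing this face away from the robot, then down (5 to 10 N) in an arc swings the tray up; at the end the plate is nearly level, pointing to the window. Tray axes.
- stand: Fixed wooden foot of the holder, 260 mm (x) by 130 mm (y), 12 mm thick. Origin on the sill, straight under the hinge axle, which is 40 mm up; the foot reaches 70 mm to +x and 190 mm to -x of it.
- ring_opener: Steel bottle opener with a round ring head, 169 mm long, 10 mm thick, 0.15 kg, lying flat. Origin on its underside, under its centre of mass, in the handle; x along its length, +x to the plain handle end (92 mm away), ring head at -x (from 28 mm on, ring 54 mm across). Handle 18 mm wide from x -28 to +92 mm.
- ring_foot (a point): Middle of the plain end face of the ring-headed opener's handle.
- harp_opener: Steel bottle opener with a harp-shaped three-sided head with strings, 183 mm long, 10 mm thick, 0.15 kg, lying flat. Origin on its underside, under its centre of mass, in the handle; x along its length, +x to the plain handle end (92 mm away), harp head at -x (from 28 mm on, 58 mm wide at most). Handle 18 mm wide from x -28 to +92 mm.
- harp_foot (a point): Middle of the plain end face of the harp-headed opener's handle.
- cork_sheet: Stiff plain cork separator sheet, 150 mm (x) by 46 mm (y) by 8 mm thick, 0.05 kg, lying flat. Origin at the centre of its underside.
- cork_mid (a point): Centre of the cork sheet, at half its thickness.
- bell: Bystander: brass ship's bell miniature, 72 mm across, 77 mm high, origin under its centre.
- puffin: Bystander: wooden puffin figure, 64 mm across, 115 mm high, origin under its centre.
- coaster: Bystander: square slate coaster, 100 mm by 100 mm by 8 mm, with a carved knot, origin under its centre.
Mind the look-alikes: they are no part of the job. What is shaped like the ring_opener but black is not meant. Leave any purple look-alike of the harp_opener alone.

How it is judged:
By the outcome, as a careful person would: the job done as asked, in the order asked, and still so for the second after the job is handed in, with the robot touching nothing.
It also fails if it takes over 72 s, if anything falls off the work surface, if the arm or the gripper's body presses on something with over 40 N, if the wrist force passes 120 N, or if a joint passes its speed limit or range.

## Working session

There is one attempt and no reset: what is moved stays moved. The work goes in short steps, Python scripts to look and compute and a tool call to move; the robot and the scene stay as the last step left them, time stands still between calls to the robot, and variables do not carry over. Pictures are saved under pics/ and viewed, about 8 in all and at most 12, crops included, and the job is handed in when it is done.

Besides the shell and the picture viewer there is one more tool, called after ">>>" in YAML: its name, and indented under it one key for each argument. apply_moves: Moves the arm, as the interface text tells. Its arguments: {"type":"object","properties":{"motion":{"type":"array"},"gripper":{"type":"number"},"force":{"type":"number"}},"required":["motion"]}

```bash
ls; mkdir -p pics; cat > h.py <<'E'
import numpy as np, cv2
from cell import monitor, vision, env
from scipy.spatial.transform import Rotation as Ro
def snap(n,fn=None):
    s=vision.snapshot(n)
    if fn: cv2.imwrite('pics/'+fn,cv2.cvtColor(s['img'],cv2.COLOR_RGB2BGR))
    return s
def proj(s,X):
    c=np.array(s['R'])@np.array(X,float)+np.array(s['t']).ravel(); a=c[:2]/c[2]; a=a*(1+s['k1']*(a@a))
    return (np.array(s['mtx'])@[a[0],a[1],1])[:2]
def unproj(s,uv,z):
    d=(np.linalg.inv(s['mtx'])@[uv[0],uv[1],1])[:2]; a=d.copy()
    for _ in range(20): a=d/(1+s['k1']*(a@a))
    R=np.array(s['R']);t=np.array(s['t']).ravel(); C=-R.T@t; r=R.T@[a[0],a[1],1]
    return C+r*(z-C[2])/r[2]
E
python3 - <<'E'
from h import *
print(env.pinch_z, monitor.get_state())
for n in ('scene','top'):
    s=snap(n,n+'1.png'); print(n,s['k1'],s['mtx'],s['R'],s['t'])
    for th in ['tray','thumb_plate','stand','ring_opener','harp_opener','cork_sheet','bell','puffin','coaster']:
        print(th,[(np.round(d['at']),round(d['confidence'],2),np.round(proj(s,d['at']))) for d in vision.search_frame(s,th)])
E
```

```text
pics
18.8 {'t': 0.0, 'joint_positions': array([-1.30952433,  0.42673678,  0.07383839,  1.6066222 , -0.03410592,
        1.1108037 , -0.06710128]), 'joint_velocities': array([ 1.03186303e-03,  3.00399443e-03, -1.34025201e-05,  1.09233091e-03,
       -7.14129678e-04,  2.66786046e-04, -9.01812596e-04]), 'joint_efforts': array([ 7.18109786e-04, -9.35806561e+01,  3.66672233e+00, -4.54200804e+01,
       -4.89037496e-02,  2.01839948e-02,  1.36384560e-04]), 'position': array([269.37010896, 618.3993068 , 183.86537206]), 'tool_rot': array([-0.69178408,  0.69270216, -0.14428365,  0.14415523]), 'ft_force': array([-1.04540615, -0.12117531,  1.48657162]), 'moment': array([-0.03594821,  0.00579053, -0.02082459]), 'gripper_width': 93.77091452060844}
scene -0.060563855977876786 [[516.47072768   0.         275.62230189]
 [  0.         516.47072768 205.8845611 ]
 [  0.           0.           1.        ]] [[-0.72233931  0.69151622  0.00558969]
 [ 0.41173193  0.43655022 -0.79993795]
 [-0.55561025 -0.57552517 -0.60005669]] [ 383.96225128 -144.25351338 2129.90261975]
tray [(array([550.,  59.,  58.]), 0.56,
[... 1435 characters left out ...]
)]
stand [(array([522.,  48.,  11.]), 0.67, array([259., 219.]))]
ring_opener [(array([ 491., -352.,   12.]), 0.73, array([389., 232.])), (array([ 345., -493.,   12.]), 0.59, array([436., 280.]))]
harp_opener [(array([512., 255.,  10.]), 0.88, array([192., 221.])), (array([321., 320.,  12.]), 0.6, array([168., 283.])), (array([513.,  52.,  44.]), 0.45, array([257., 221.]))]
cork_sheet [(array([ 541., -195.,    9.]), 0.64, array([338., 214.])), (array([ 706., -174.,   73.]), 0.64, array([334., 157.]))]
bell [(array([713., 267.,  21.]), 0.95, array([189., 155.]))]
puffin [(array([ 707., -173.,   73.]), 0.68, array([334., 157.]))]
coaster [(array([577., 495.,   6.]), 0.76, array([115., 199.]))]
```

```bash
python3 - <<'E'
import cv2
a=cv2.imread('pics/top1.png')[130:300,90:460]; cv2.imwrite('pics/t1c.png',cv2.resize(a,(800,368),interpolation=cv2.INTER_CUBIC))
E
```

```text
(no output)
```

View pics/t1c.png

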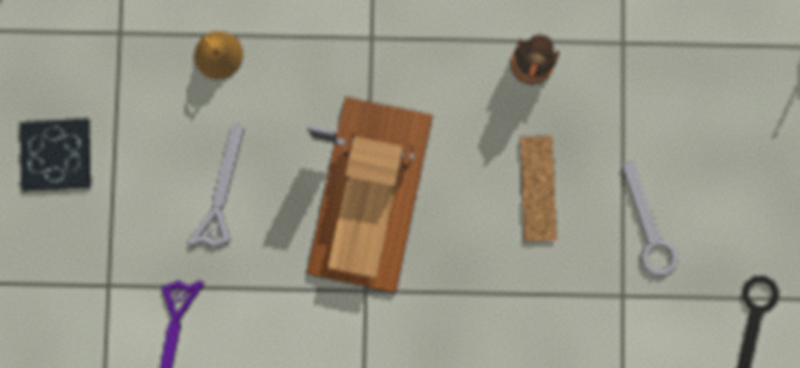

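View pics/scene1.png

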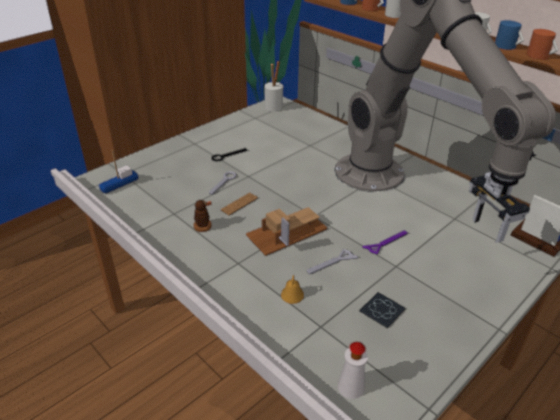

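The wide pictures show the silver harp at crop (215,190), the holder at (370,195) with the thumb plate on its left, the cork at (537,190) and the silver ring opener at (645,225). The purple and black openers are look-alikes. Next I segment these in the top view.

```bash
cat >> h.py <<'E'
def ortho(s,cx,cy,z,h=150,k=2):
    """rectified patch: col -> world x, row -> world y, k px/mm"""
    n=2*h*k; g=np.arange(n)/k-h
    Y,X=np.meshgrid(cy+g,cx+g,indexing='ij'); P=np.stack([X,Y,np.full_like(X,z)],-1)
    c=P@np.array(s['R']).T+np.array(s['t']).ravel(); a=c[...,:2]/c[...,2:]; a=a*(1+s['k1']*(a**2).sum(-1,keepdims=True))
    m=np.array(s['mtx']); return cv2.remap(s['img'],(a[...,0]*m[0,0]+m[0,2]).astype('f4'),(a[...,1]*m[1,1]+m[1,2]).astype('f4'),cv2.INTER_LINEAR)
def blob(mask,cx,cy,h=150,k=2):
    n,l,st,ce=cv2.connectedComponentsWithStats(mask.astype('u1')); i=1+np.argmax(st[1:,4]); m=l==i
    v,u=np.nonzero(m); return m,np.c_[cx+(u+.5)/k-h,cy+(v+.5)/k-h]
E
python3 - <<'E'
from h import *
s=snap('top')
pan=[]
for n,c,z in [('ring',(491,-352),10),('harp',(512,255),10),('cork',(541,-195),8),('foot',(522,48),12)]:
    o=ortho(s,*c,z); f=o.astype(int); hsv=cv2.cvtColor(o,cv2.COLOR_RGB2HSV).astype(int)
    if n in('ring','harp'): m=(f[...,2]-f[...,1]>1)&(f.min(-1)>125)
    else: m=(hsv[...,1]>70)&(hsv[...,0]<25)
    m,p=blob(m,*c); r=cv2.minAreaRect(p.astype('f4')); print(n,len(p)/4,r,cv2.boxPoints(r).round(1).tolist(), p.mean(0))
    o=o.copy(); o[m^cv2.erode(m.astype('u1'),np.ones((3,3))).astype(bool)]=(255,0,0); pan.append(cv2.resize(o,(400,400)))
    print(f[300,300],f[20,20])
a=np.vstack([np.hstack(pan[:2]),np.hstack(pan[2:])]); a=cv2.resize(a,(600,600)); cv2.imwrite('pics/pan.png',a[...,::-1])
E
```

```text
ring 2342.5 ((495.2059020996094, -354.32354736328125), (163.3477325439453, 47.173179626464844), 14.03624439239502) [[410.29998779296875, -351.20001220703125], [421.70001220703125, -397.0], [580.2000122070312, -357.3999938964844], [568.7000122070312, -311.6000061035156]] [ 492.8058698  -349.99690502]
[155 156 160] [93 97 88]
harp 2807.75 ((523.5000610351562, 245.25), (51.07078552246094, 179.45925903320312), 71.56504821777344) [[430.29998779296875, 249.39999389648438], [600.5999755859375, 192.60000610351562], [616.7000122070312, 241.10000610351562], [446.5, 297.79998779296875]] [522.77047903 254.14560146]
[153 154 160] [129 131 120]
cork 6884.75 ((534.3969116210938, -196.01805114746094), (150.63197326660156, 46.94970703125), 2.924978017807007) [[458.0, -176.39999389648438], [460.3999938964844, -223.3000030517578], [610.7999877929688, -215.60000610351562], [608.4000244140625, -168.6999969482422]] [ 534.57595592 -195.96318857]
[140 105  70] [161 165 152]
foot 33447.75 ((520.9774780273438, 43.363006591796875), (130.30072021484375, 261.8553771972656), 79.3354263305664) [[380.29998779296875, 3.5999999046325684], [637.5999755859375, -44.900001525878906], [661.7000122070312, 83.19999694824219], [404.3999938964844, 131.60000610351562]] [520.96836297  42.99503517]
[121  93  64] [127 129 118]
```

View pics/pan.png

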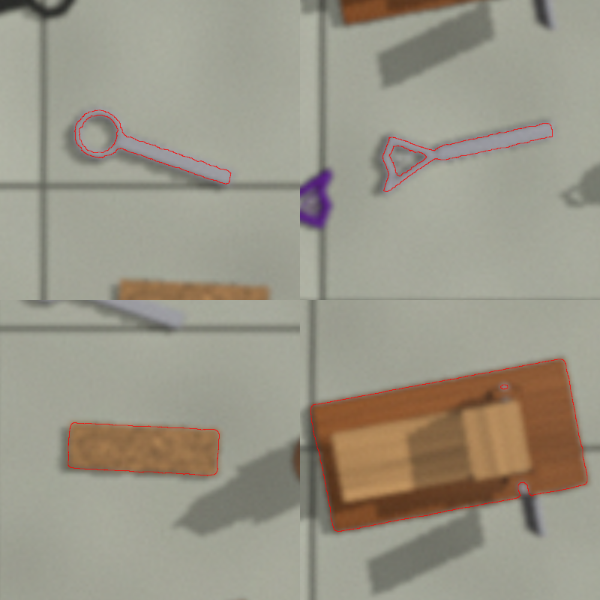

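```bash
cat >> h.py <<'E'
yawH=np.deg2rad(-10.66); U=np.array([np.cos(yawH),np.sin(yawH)]); V=np.array([-U[1],U[0]]); SEAT=np.array([580.,32.3])
def tr(x,y=0): return SEAT+x*U+y*V     # tray -> world xy
def go(pos,yaw=None,st=None):
    """needed dp (25mm units) and turn (8deg) ; yaw = world heading of object x, jaws (tool z) across it"""
    st=st or monitor.get_state(); q=st['tool_rot']; R=Ro.from_quat(q,scalar_first=True).as_matrix()
    d=R.T@(np.array(pos)-st['position'])/25
    out=[np.round(d,2)]
    if yaw is not None:
        zz=R[:,2]; want=yaw+np.pi/2; e=(want-np.arctan2(zz[1],zz[0])+np.pi/2)%np.pi-np.pi/2
        out.append(round(float(np.rad2deg(-e)/8),2)) # tool y is down: +turn is -yaw
    return out
def handle(s,c,head,L=150):
    o=ortho(s,*c,10); f=o.astype(int); m,p=blob((f[...,2]-f[...,1]>1)&(f.min(-1)>125),*c)
    mu=p.mean(0); d=np.linalg.svd(p-mu,full_matrices=False)[2][0]; d=d if d[0]>0 else -d
    for _ in range(5):
        t=(p-mu)@d; h=p[(t>t.max()-105)&(t<t.max()-5)]; b=h.mean(0); d2=np.linalg.svd(h-b,full_matrices=False)[2][0]; d=d2*np.sign(d2@d)
    t=(p-b)@d; print('len',np.ptp(t)); org=b+d*((t.max()+t.min())/2-(92-head)/2); return org,np.arctan2(d[1],d[0])
E
python3 - <<'E'
from h import *
s=snap('top'); st=monitor.get_state()
print(Ro.from_quat(st['tool_rot'],scalar_first=True).as_matrix().round(3))
r,ry=handle(s,(491,-352),77); h,hy=handle(s,(512,255),91)
print('ring',r,np.rad2deg(ry),'harp',h,np.rad2deg(hy))
print('seat',tr(-50),tr(-96),tr(-175))
print(go([*r,150],ry)); print(go([600,0,184]))
E
```

```text
[[ 0.917 -0.     0.399]
 [-0.399 -0.     0.917]
 [-0.    -1.    -0.   ]]
len 163.1427955810446
len 177.9792695119634
ring [ 486.91454523 -351.97647215] 18.83800311182745 harp [527.10957102 253.15903068] -12.374762066235872
seat [530.86289116  41.54902885] [485.65675102  50.0581354 ] [408.02011906  64.67160098]
[array([ 23.48,   1.38, -32.13]), -5.3]
[array([ 2.200e+01,  2.000e-02, -1.741e+01])]
```

>>> apply_moves:
  motion:
    - {"dp": [2,0,-1.6],"turn": -1}
    - {"dp": [4,0,-3.2],"turn": -2}
    - {"dp": [6,0,-4.8],"turn": -3}
    - {"dp": [8,0,-6.4],"turn": -4}
    - {"dp": [10,0,-8],"turn": -5.3}
    - {"dp": [12,0,-9.6],"turn": -5.3}
    - {"dp": [14,0,-11.2],"turn": -5.3}
    - {"dp": [16,0,-12.8],"turn": -5.3}
    - {"dp": [18,0,-14.4],"turn": -5.3}
    - {"dp": [20,0,-16],"turn": -5.3}

```text
t: 2.35
position: [559.3, 69.0, 185.0]
tool_rot: [0.698, -0.697, -0.116, 0.116]
ft_force: [0.7, 0.7, -0.5]
gripper_width: 94.1
```

```bash
python3 - <<'E'
from h import *
print(go([487,-352,60],np.deg2rad(18.84)), monitor.get_state()['position'])
E
```

```text
[array([ -8.19,   4.99, -15.  ]), 0.0] [559.26444606  69.02624974 184.95896491]
```

>>> apply_moves:
  motion:
    - {"dp": [-1,0,-1.9]}
    - {"dp": [-2,0,-3.8]}
    - {"dp": [-3.1,0,-5.7]}
    - {"dp": [-4.2,0,-7.6]}
    - {"dp": [-5.2,0,-9.5]}
    - {"dp": [-6.2,0.5,-11.4]}
    - {"dp": [-7.2,1,-13.2]}
    - {"dp": [-8.2,1.5,-15]}
    - {"dp": [-8.2,1.5,-15]}
  gripper: 0.6

```text
schema error: expected keys dp, turn
```

```bash
python3 - <<'E'
from h import *
s=snap('wrist','w1.png'); print(s['R'],s['t'])
r,ry=np.array([487,-352]),np.deg2rad(18.84); d=np.array([np.cos(ry),np.sin(ry)])
print([proj(s,[*(r+d*k),10]).round() for k in (92,0,-50)])
print(go([*r,2],ry), monitor.get_state()['position'])
E
```

```text
[[-0.32371823  0.94615267 -0.0012753 ]
 [ 0.90568474  0.31026189  0.28891643]
 [ 0.27375473  0.0923725  -0.95735347]] [ 116.2052767  -558.04225531  232.52204408]
[array([-65.,  83.]), array([-73.,  -2.]), array([-73., -46.])]
[array([ -8.08,   7.36, -14.68]), -0.05] [562.10538208  60.5225799  185.12767092]
```

View pics/w1.png

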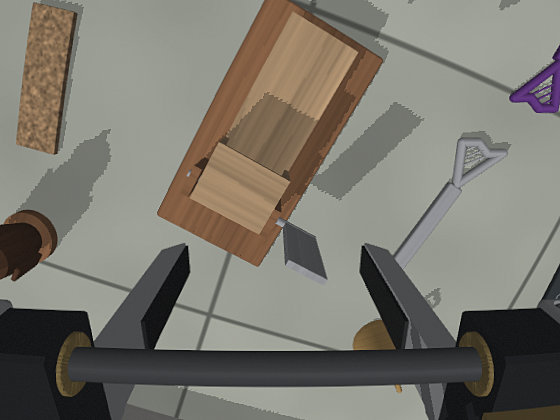

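```bash
python3 - <<'E'
from h import *
s=snap('wrist'); print(s['mtx'][0,0])
def T(uv,z): p=unproj(s,uv,z)[:2]-SEAT; return np.round([p@U,p@V],1)
for n,uv,z in [('foot+x -y',(158,213),12),('foot +x+y',(258,266),12),('foot -x+y',(382,60),12),('panel',(357,50),45),('panel',(288,10),45),
 ('roof',(222,142),89),('roof',(291,180),89),('roof',(268,234),89),('roof',(190,197),89),('plate top far',(327,281),130),('plate top near',(298,270),130),('plate bot',(320,247),45),('plate bot',(284,222),40)]: print(n,T(uv,z))
print(go([487,-352,110],np.deg2rad(18.84)))
E
```

```text
359.28755663883976
foot+x -y [ 72.2 -70.6]
foot +x+y [74.4 55.9]
foot -x+y [-180.1   56.7]
panel [-168.6   26.2]
panel [-167.2  -43.6]
roof [-44.9 -37.8]
roof [-44.7  27.4]
roof [ 7.2 33.9]
roof [ 10.3 -40.8]
plate top far [ 5.  87.1]
plate top near [ 7.8 62.1]
plate bot [ 9.3 94.8]
plate bot [ 5.2 50.1]
[array([ -8.05,   3.03, -14.85]), -0.06]
```

>>> apply_moves:
  motion:
    - {"dp": [-1,0,-1.9],"turn": 0}
    - {"dp": [-2,0,-3.8],"turn": 0}
    - {"dp": [-3.1,0,-5.7],"turn": 0}
    - {"dp": [-4.2,0,-7.6],"turn": 0}
    - {"dp": [-5.2,0,-9.5],"turn": 0}
    - {"dp": [-6.2,0.5,-11.4],"turn": 0}
    - {"dp": [-7.2,1,-13.2],"turn": 0}
    - {"dp": [-8.1,1.5,-14.7],"turn": 0}
    - {"dp": [-8.1,1.5,-14.7],"turn": 0}
  gripper: 0.6

```text
t: 3.58
position: [482.5, -351.8, 147.3]
tool_rot: [-0.697, 0.699, 0.111, -0.112]
ft_force: [-0.5, 1.1, -0.5]
gripper_width: 56.2
```

```bash
python3 - <<'E'
from h import *
s=snap('wrist','w2.png')
r,ry=np.array([487,-352]),np.deg2rad(18.84); d=np.array([np.cos(ry),np.sin(ry)])
print([proj(s,[*(r+d*k),10]).round() for k in (92,0,-23,-77)])
print(go([*r,2],ry), monitor.get_state()['position'])
E
```

```text
[array([275., 278.]), array([274., 193.]), array([273., 170.]), array([272., 111.])]
[array([ 0.1 ,  5.83, -0.11]), -0.07] [ 483.76473788 -349.78878958  147.66472568]
```

View pics/w2.png

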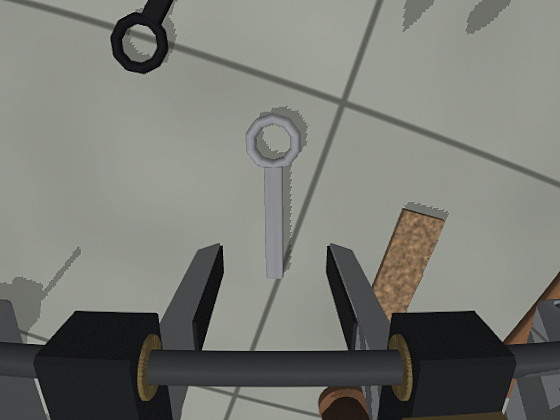

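```bash
python3 - <<'E'
from h import *
s=dict(snap('wrist'))
s['R']=np.array([[-0.32371823,0.94615267,-0.0012753],[0.90568474,0.31026189,0.28891643],[0.27375473,0.0923725,-0.95735347]]); s['t']=np.array([116.2052767,-558.04225531,232.52204408])
def T(uv,z): p=unproj(s,uv,z)[:2]-SEAT; return np.round([p@U,p@V],1)
for n,uv,z in [('foot+x -y',(158,213),12),('foot +x+y',(258,266),12),('foot -x+y',(382,60),12),('panel',(357,50),45),('panel',(288,10),45),
 ('roof',(222,142),89),('roof',(291,180),89),('roof',(268,234),89),('roof',(190,197),89),('plate top far',(327,281),130),('plate top near',(298,270),130)]: print(n,T(uv,z))
print(go([487,-352,2],np.deg2rad(18.84)))
E
```

```text
foot+x -y [ 67.9 -61.5]
foot +x+y [69.3 64.9]
foot -x+y [-185.2   63.9]
panel [-173.3   33.3]
panel [-171.4  -36.4]
roof [-49.1 -29.8]
roof [-49.4  35.3]
roof [ 2.5 42.2]
roof [  6.  -32.4]
plate top far [ 0.  95.3]
plate top near [ 3.  70.2]
[array([ 0.05,  5.84, -0.15]), -0.06]
```

>>> apply_moves:
  motion:
    - {"dp": [0.05,2,-0.1],"turn": 0}
    - {"dp": [0.05,4,-0.1],"turn": 0}
    - {"dp": [0.05,5.2,-0.1],"turn": 0}
    - {"dp": [0.05,5.8,-0.1],"turn": 0}
    - {"dp": [0.05,5.8,-0.1],"turn": 0}
    - {"dp": [0.05,5.8,-0.1],"turn": 0}

```text
t: 4.42
position: [487.7, -350.9, 4.3]
tool_rot: [-0.697, 0.699, 0.114, -0.112]
ft_force: [0.2, -0.6, -0.3]
gripper_width: 56.7
```

>>> apply_moves:
  motion:
    - {"dp": [0,0,0],"turn": 0}
    - {"dp": [0,0,0],"turn": 0}
    - {"dp": [0,0,0],"turn": 0}
    - {"dp": [0,0,0],"turn": 0}
  gripper: 0
  force: 30

```text
t: 4.92
position: [487.7, -350.9, 4.4]
tool_rot: [-0.697, 0.699, 0.114, -0.112]
ft_force: [0.0, -0.4, -0.4]
gripper_width: 19.9
```

```bash
python3 - <<'E'
from h import *
st=monitor.get_state(); print(st['t'],st['position'],st['gripper_width'],st['ft_force'])
print(go([*tr(-155),120],yawH))
E
```

```text
4.925 [ 487.69075614 -350.94252578    4.43887312] 19.891138649550715 [ 0.02696137 -0.39183051 -0.40365405]
[array([ 2.93, -4.67, 16.38]), 3.63]
```

>>> apply_moves:
  motion:
    - {"dp": [0,-1,0],"turn": 0}
    - {"dp": [0,-2.5,0.8],"turn": 0.3}
    - {"dp": [0.4,-3.8,2.6],"turn": 0.9}
    - {"dp": [0.8,-4.7,4.8],"turn": 1.6}
    - {"dp": [1.3,-4.7,7.2],"turn": 2.3}
    - {"dp": [1.8,-4.7,9.6],"turn": 3}
    - {"dp": [2.3,-4.7,12],"turn": 3.6}
    - {"dp": [2.7,-4.7,14],"turn": 3.6}
    - {"dp": [3,-4.7,15.6],"turn": 3.6}
    - {"dp": [3.2,-4.7,16.3],"turn": 3.6}

```text
t: 6.18
position: [434.2, 63.5, 120.9]
tool_rot: [-0.704, 0.705, -0.062, 0.064]
ft_force: [0.8, -0.5, 0.1]
gripper_width: 0.5
```

```bash
python3 - <<'E'
from h import *
st=monitor.get_state(); print(st['t'],st['position'],st['gripper_width'])
s=snap('wrist','w3.png'); print(st['joint_positions'].round(2))
st=monitor.get_state(); print(st['position']); print(go([*tr(-148),52],yawH))
m=[]
for X in [(-175,34,45),(-175,-34,45),(-54,34,89),(-54,-34,89),(4,34,89),(4,-34,89),(70,65,-33+45),(70,-65,12)]:
    p=proj(s,[*tr(*X[:2]),X[2]]); m.append(p.round()); 
print(m)
print(s['R'].tolist(),s['t'].tolist())
E
```

```text
6.175 [434.24141165  63.49187441 120.90504801] 0.4797253650121387
[-0.63  0.11  0.36  2.2  -0.05  0.84  1.15]
[434.43279739  64.80491617 120.8592663 ]
[array([ 0.03,  2.75, -0.2 ]), 0.06]
[array([314., 175.]), array([227., 175.]), array([313., 342.]), array([225., 341.]), array([310., 399.]), array([228., 398.]), array([329., 389.]), array([211., 388.])]
[[0.1778640324516486, 0.984051379045625, -0.0026961747800539866], [0.9413080728415942, -0.16933828019800648, 0.2919994158604211], [0.2868858622575966, -0.05447412466471705, -0.9564146965509941]] [-139.25952708829132, -410.08360241741286, 209.47058867877948]
```

View pics/w3.png

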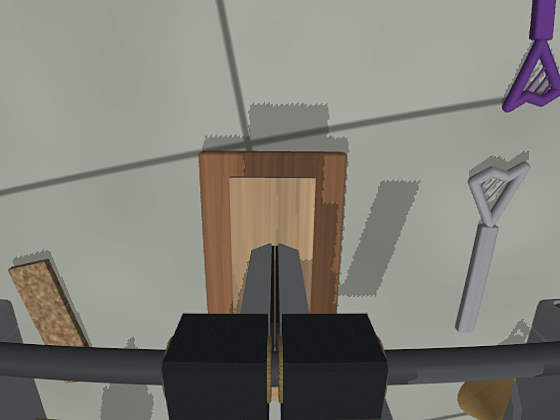

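The gripper came up empty, at 0.5 mm: the closing rows were too short and the grip too shallow. The holder corners lie about 2 mm to +x and +y of my estimate, so I correct that and find the ring opener again.

```bash
sed -i 's/^def tr/SEAT=SEAT+2*U+1.5*V\ndef tr/' h.py; python3 - <<'E'
from h import *
s=snap('top','t2.png'); d=vision.search_frame(s,'ring_opener'); print([(x['at'],x['confidence']) for x in d])
c=(491,-352)
r,ry=handle(s,c,77); print(r,np.rad2deg(ry)); print(go([*r,60],ry))
E
```

```text
[([487.3, -349.8, 9.3], 0.86), ([346.5, -492.2, 9.7], 0.81)]
len 164.43095100069738
[ 486.89497382 -351.97169843] 18.981714239748584
[array([  5.01,   2.48, -15.9 ]), -3.66]
```

>>> apply_moves:
  motion:
    - {"dp": [0.6,0,-2],"turn": -0.6}
    - {"dp": [1.2,0,-4.2],"turn": -1.3}
    - {"dp": [1.9,0,-6.4],"turn": -2}
    - {"dp": [2.6,0,-8.6],"turn": -2.7}
    - {"dp": [3.3,0.5,-10.8],"turn": -3.3}
    - {"dp": [4,1,-13],"turn": -3.7}
    - {"dp": [4.6,2,-14.9],"turn": -3.7}
    - {"dp": [5,2.5,-15.9],"turn": -3.7}
    - {"dp": [5,2.5,-15.9],"turn": -3.7}
    - {"dp": [5,2.5,-15.9],"turn": -3.7}
  gripper: 0.45

```text
t: 7.58
position: [486.0, -351.9, 59.6]
tool_rot: [-0.696, 0.698, 0.119, -0.117]
ft_force: [-0.8, 0.3, 0.5]
gripper_width: 42.1
```

```bash
python3 - <<'E'
from h import *
print(monitor.get_state()['position'],go([487,-352,1],np.deg2rad(18.9)))
E
```

```text
[ 485.95722547 -351.90716627   59.56868094] [array([ 0.03,  2.34, -0.01]), 0.04]
```

>>> apply_moves:
  motion:
    - {"dp": [0,1.5,0],"turn": 0}
    - {"dp": [0,2.1,0],"turn": 0}
    - {"dp": [0,2.3,0],"turn": 0}
    - {"dp": [0,2.3,0],"turn": 0}
    - {"dp": [0,2.3,0],"turn": 0}

```text
t: 8.2
position: [486.6, -352.4, 3.0]
tool_rot: [-0.696, 0.698, 0.119, -0.117]
ft_force: [1.5, 0.5, 0.3]
gripper_width: 42.5
```

>>> apply_moves:
  motion:
    - {"dp": [0,0.05,0],"turn": 0}
    - {"dp": [0,0.05,0],"turn": 0}
    - {"dp": [0,0.05,0],"turn": 0}
    - {"dp": [0,0.05,0],"turn": 0}
    - {"dp": [0,0.05,0],"turn": 0}
    - {"dp": [0,0.05,0],"turn": 0}
    - {"dp": [0,0.05,0],"turn": 0}
  gripper: 0
  force: 40

```text
t: 9.07
position: [486.6, -352.3, 1.7]
tool_rot: [-0.696, 0.698, 0.119, -0.117]
ft_force: [-0.1, -0.0, -0.1]
gripper_width: 0.5
```

>>> apply_moves:
  motion:
    - {"dp": [0,-0.6,0],"turn": 0}
    - {"dp": [0,-1.2,0],"turn": 0}
    - {"dp": [0,-2,0],"turn": 0}

```text
t: 9.45
position: [486.4, -352.3, 53.2]
tool_rot: [-0.696, 0.698, 0.119, -0.117]
ft_force: [0.5, -0.2, 0.1]
gripper_width: 0.5
```

```bash
python3 - <<'E'
from h import *
st=monitor.get_state();print(st['position'],st['gripper_width'],go([*tr(-148),115],yawH))
E
```

```text
[ 486.44899725 -352.25724838   53.2176849 ] 0.4683393615684412 [array([ 3.57, -2.53, 16.24]), 3.74]
```

```bash
python3 - <<'E'
from h import *
s=snap('wrist','w4.png'); t=snap('top'); r,ry=handle(t,(491,-352),77); print(r,ry); print(proj(s,monitor.get_state()['position']), proj(s,[*r,10]))
w=snap('scene'); a=w['img']; u,v=proj(w,[487,-352,10]).astype(int); print(u,v)
b=np.hstack([cv2.resize(a[max(v-70,0):v+30,u-50:u+50],(420,420)),s['img'][:,140:420]]); cv2.imwrite('pics/p4.png',b[...,::-1])
E
```

```text
len 59.952686162988215
[ 535.76247936 -335.18464459] 0.3335402236719392
[272.82398963 246.92476046] [274.87026199 285.46661167]
222 179
```

View pics/p4.png

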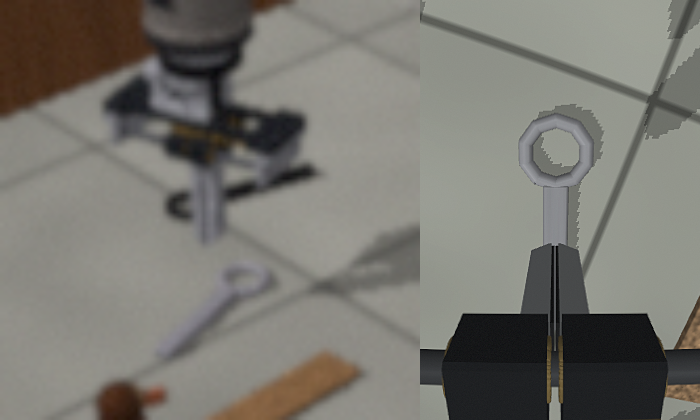

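```bash
python3 - <<'E'
from h import *
s=snap('wrist'); w=snap('scene'); p=monitor.get_state()['position']
for dz in (0,10,20): print(dz,proj(s,p+[0,0,dz]).round(1),proj(w,p+[0,0,dz]).round(1))
C=-s['R'].T@s['t']; print('cam-TCP',C-p)
u,v=proj(w,p).astype(int); a=w['img'][v-25:v+15,u-20:u+20]; b=s['img'][215:275,243:303]
cv2.imwrite('pics/p5.png',np.hstack([cv2.resize(a,(400,400),interpolation=0),cv2.resize(b,(400,400),interpolation=0)])[...,::-1]); print(u,v)
E
```

```text
0 [276.2 242.7] [222.1 170.5]
10 [276.2 249.5] [222.  168.4]
20 [276.1 256.9] [221.8 166.2]
cam-TCP [-80.03585451 -27.62954297 200.23685796]
222 170
```

View pics/p5.png

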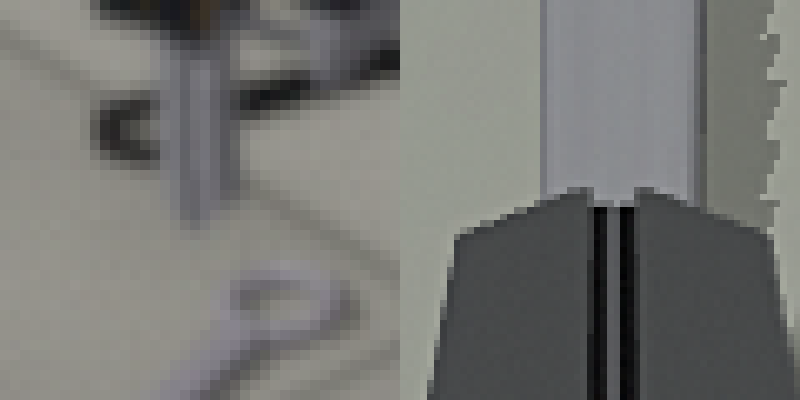

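The close-up shows the shut fingers directly over the handle. In the scene camera the tip sits about 15 mm higher than the reported height. I test this by going down open in small steps and watching the force.

>>> apply_moves:
  motion:
    - {"dp": [0,0,0],"turn": 0}
    - {"dp": [0,0.5,0],"turn": 0}
    - {"dp": [0,1.2,0],"turn": 0}
    - {"dp": [0,1.8,0],"turn": 0}
    - {"dp": [0,2.1,0],"turn": 0}
    - {"dp": [0,2.1,0],"turn": 0}
    - {"dp": [0,2.1,0],"turn": 0}
  gripper: 0.45

```text
t: 10.58
position: [486.9, -352.4, -0.2]
tool_rot: [-0.696, 0.698, 0.12, -0.117]
ft_force: [-1.1, 0.3, -0.5]
gripper_width: 42.5
```

>>> apply_moves:
  motion:
    - {"dp": [0,0.08,0],"turn": 0}
    - {"dp": [0,0.16,0],"turn": 0}
    - {"dp": [0,0.16,0],"turn": 0}

```text
t: 10.95
position: [486.9, -352.4, -4.3]
tool_rot: [-0.696, 0.698, 0.12, -0.117]
ft_force: [-0.3, -0.1, -0.4]
gripper_width: 42.2
```

```bash
python3 - <<'E'
from h import *
st=monitor.get_state();print(st['t'],st['position'],st['ft_force'],st['moment'])
E
```

```text
10.95 [ 486.91767626 -352.36440601   -4.26459953] [-0.28699702 -0.06995064 -0.43004379] [ 0.08826327 -0.00465409 -0.03126207]
```

>>> apply_moves:
  motion:
    - {"dp": [0,0.1,0],"turn": 0}
    - {"dp": [0,0.2,0],"turn": 0}
    - {"dp": [0,0.2,0],"turn": 0}

```text
t: 11.32
position: [486.8, -352.3, -9.5]
tool_rot: [-0.696, 0.698, 0.119, -0.117]
ft_force: [-0.9, -0.2, 0.1]
gripper_width: 42.4
```

>>> apply_moves:
  motion:
    - {"dp": [0,0.08,0],"turn": 0}
    - {"dp": [0,0.12,0],"turn": 0}
    - {"dp": [0,0.12,0],"turn": 0}

```text
t: 11.7
position: [486.8, -352.3, -12.6]
tool_rot: [-0.696, 0.698, 0.119, -0.117]
ft_force: [1.2, -0.5, -0.0]
gripper_width: 42.2
```

>>> apply_moves:
  motion:
    - {"dp": [0,0.06,0],"turn": 0}
    - {"dp": [0,0.06,0],"turn": 0}

```text
t: 11.95
position: [486.7, -352.2, -14.2]
tool_rot: [-0.696, 0.698, 0.119, -0.117]
ft_force: [-0.1, 0.2, -0.7]
gripper_width: 42.4
```

>>> apply_moves:
  motion:
    - {"dp": [0,0.06,0],"turn": 0}
    - {"dp": [0,0.06,0],"turn": 0}

```text
t: 12.2
position: [486.7, -352.2, -15.8]
tool_rot: [-0.696, 0.698, 0.119, -0.117]
ft_force: [-0.1, -0.5, 0.6]
gripper_width: 42.2
```

```bash
python3 - <<'E'
from h import *
st=monitor.get_state();p=st['position'];print(st['t'],p,st['ft_force'],st['joint_positions'])
w=snap('scene'); u,v=proj(w,p).astype(int); a=w['img'][v-30:v+20,u-25:u+25]; t=snap('top'); u,v=proj(t,p).astype(int); b=t['img'][v-25:v+25,u-25:u+25]
cv2.imwrite('pics/p6.png',np.hstack([cv2.resize(a,(400,400)),cv2.resize(b,(400,400))])[...,::-1])
E
```

```text
12.2 [ 486.65643559 -352.19116286  -15.83018056] [-0.13941267 -0.50395851  0.62108294] [ 0.25956626  0.57476301  0.33822645  1.93951731 -0.29423057  0.67030168
  2.68560926]
```

>>> apply_moves:
  motion:
    - {"dp": [0,0,0],"turn": 0}
    - {"dp": [0,0,0],"turn": 0}
    - {"dp": [0,0,0],"turn": 0}
    - {"dp": [0,0,0],"turn": 0}
    - {"dp": [0,0,0],"turn": 0}
  gripper: 0

```text
t: 12.92
position: [486.7, -352.3, -15.7]
tool_rot: [-0.696, 0.698, 0.119, -0.117]
ft_force: [-0.1, -0.3, 0.6]
gripper_width: 17.0
```

>>> apply_moves:
  motion:
    - {"dp": [0,-0.8,0],"turn": 0}
    - {"dp": [0,-2,0.4],"turn": 0.1}
    - {"dp": [0.3,-3.4,1.8],"turn": 0.6}
    - {"dp": [0.7,-4.6,3.8],"turn": 1.2}
    - {"dp": [1.2,-5,6],"turn": 2}
    - {"dp": [1.7,-5,8.2],"turn": 2.7}
    - {"dp": [2.2,-5,10.4],"turn": 3.3}
    - {"dp": [2.7,-5,12.6],"turn": 3.7}
    - {"dp": [3.2,-5,14.6],"turn": 3.7}
    - {"dp": [3.5,-5,16],"turn": 3.7}

```text
t: 14.18
position: [436.8, 56.8, 109.2]
tool_rot: [-0.704, 0.705, -0.061, 0.065]
ft_force: [0.3, -0.7, -2.7]
gripper_width: 17.3
```

>>> apply_moves:
  motion:
    - {"dp": [0,0,0],"turn": 0}
    - {"dp": [0,0,0],"turn": 0}

```text
t: 14.42
position: [437.0, 56.3, 109.9]
tool_rot: [-0.704, 0.705, -0.061, 0.065]
ft_force: [0.3, -0.4, -1.7]
gripper_width: 17.1
```

```bash
python3 - <<'E'
from h import *
import pickle
st=monitor.get_state();p=st['position'];print(st['t'],p,st['gripper_width'],go([*tr(-148),100],yawH))
s=snap('wrist'); t=snap('top'); w=snap('scene'); pickle.dump([dict(x) for x in (s,t,w)],open('s7.pkl','wb'))
A=s['img']; u,v=proj(t,p).astype(int); b=t['img'][v-35:v+35,u-35:u+35]; print(u-35,v-35); u,v=proj(w,p).astype(int); c=w['img'][v-35:v+35,u-35:u+35];print(u-35,v-35)
cv2.imwrite('pics/p7.png',np.hstack([A[:,100:480],np.vstack([cv2.resize(b,(210,210)),cv2.resize(c,(210,210))])])[...,::-1])
E
```

```text
14.425 [437.00326068  56.27118601 109.93170274] 17.108355053725266 [array([-0.04,  0.4 ,  0.18]), 0.05]
219 210
271 162
```

View pics/p7.png

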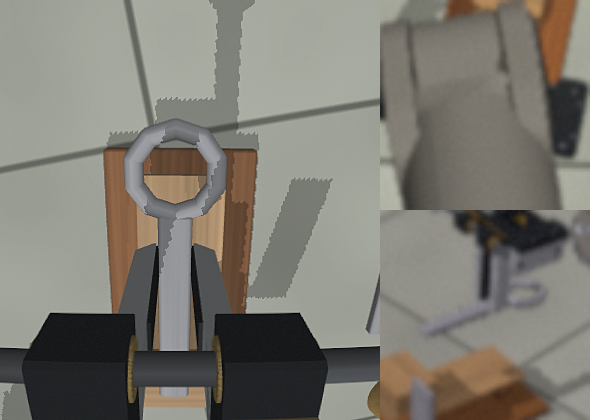

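```bash
python3 - <<'E'
from h import *
import pickle
s,t,w=pickle.load(open('s7.pkl','rb')); p=np.array([437,56.3,109.9])
print('camC',-s['R'].T@s['t'])
for z in (100,110,120,130,140):
    L,R,T,B,E=[unproj(s,q,z)[:2] for q in [(225,170),(327,170),(276,119),(276,220),(274,397)]]
    c=(L+R)/2; e=unproj(w,(286,202),z)[:2]
    f=lambda q:np.round([(q-SEAT)@U,(q-SEAT)@V],1)
    print(z,np.linalg.norm(L-R).round(1),np.linalg.norm(T-B).round(1),np.linalg.norm(T-E).round(1),'ring c',f(c),'end',f(E),'scene end',f(e),'TCP',f(p[:2]))
E
```

```text
camC [352.90493168  71.69552896 308.52685515]
100 60.3 60.8 201.9 ring c [-190.1   -3.9] end [-17.7  -4. ] scene end [-80.7 -34.4] TCP [-147.    -4.4]
110 57.4 57.8 192.3 ring c [-192.2   -4. ] end [-28.  -4.] scene end [-73.  -23.2] TCP [-147.    -4.4]
120 54.5 54.9 182.6 ring c [-194.2   -4. ] end [-38.3  -4.1] scene end [-65.2 -12.1] TCP [-147.    -4.4]
130 51.6 52.0 172.9 ring c [-196.2   -4. ] end [-48.6  -4.1] scene end [-57.5  -1. ] TCP [-147.    -4.4]
140 48.7 49.1 163.2 ring c [-198.3   -4.1] end [-58.9  -4.1] scene end [-49.8  10.2] TCP [-147.    -4.4]
```

>>> apply_moves:
  motion:
    - {"dp": [-0.35,0,0.18],"turn": 0.05}
    - {"dp": [-0.35,0.8,0.18],"turn": 0.05}
    - {"dp": [-0.35,1.6,0.18],"turn": 0.05}
    - {"dp": [-0.35,2.2,0.18],"turn": 0.05}
    - {"dp": [-0.35,2.4,0.18],"turn": 0.05}
    - {"dp": [-0.35,2.4,0.18],"turn": 0.05}

```text
t: 15.32
position: [429.3, 61.4, 49.5]
tool_rot: [-0.703, 0.704, -0.065, 0.068]
ft_force: [-0.2, 0.4, -2.1]
gripper_width: 17.3
```

```bash
cat >> h.py <<'E'
def trst():
    st=monitor.get_state(); p=st['position']; d=p[:2]-SEAT; R=Ro.from_quat(st['tool_rot'],scalar_first=True).as_matrix()
    a=np.rad2deg(np.arctan2(R[1,2],R[0,2]))-90; print('t %.2f tray x %.1f y %.1f z %.1f yawerr %.2f w %.1f F'%(st['t'],d@U,d@V,p[2],(a-np.rad2deg(yawH)+90)%180-90,st['gripper_width']),st['ft_force'].round(1),'tilt',R[:,1].round(3))
E
python3 - <<'E'
from h import *
trst()
s=snap('wrist'); im=s['img']; print(im[300:410:8,274].tolist())
import pickle; pickle.dump(dict(s),open('s8.pkl','wb'))
E
```

```text
t 15.32 tray x -155.5 y -0.8 z 49.5 yawerr -0.15 w 17.3 F [-0.2  0.4 -2.1] tilt [ 0.005 -0.002 -1.   ]
[[153, 154, 159], [154, 157, 159], [153, 156, 159], [153, 156, 161], [155, 157, 161], [156, 157, 161], [157, 159, 163], [43, 45, 47], [56, 58, 61], [67, 69, 72], [62, 65, 68], [163, 165, 169], [106, 107, 110], [122, 102, 80]]
```

>>> apply_moves:
  motion:
    - {"dp": [0,0.2,0.03],"turn": 0}
    - {"dp": [0,0.4,0.03],"turn": 0}
    - {"dp": [0,0.4,0.03],"turn": 0}

```text
t: 15.75
position: [429.5, 62.2, 39.4]
tool_rot: [-0.703, 0.704, -0.065, 0.068]
ft_force: [0.4, 1.2, -2.1]
gripper_width: 17.2
```

>>> apply_moves:
  motion:
    - {"dp": [0,0.08,0],"turn": 0}
    - {"dp": [0,0.08,0],"turn": 0}

```text
t: 16.0
position: [429.4, 62.2, 37.3]
tool_rot: [-0.703, 0.705, -0.065, 0.068]
ft_force: [0.6, -0.0, -2.5]
gripper_width: 17.0
```

>>> apply_moves:
  motion:
    - {"dp": [0,0.08,0],"turn": 0}
    - {"dp": [0,0.08,0],"turn": 0}

```text
t: 16.25
position: [429.3, 62.1, 35.2]
tool_rot: [-0.703, 0.705, -0.065, 0.068]
ft_force: [0.0, 0.2, -2.2]
gripper_width: 16.7
```

>>> apply_moves:
  motion:
    - {"dp": [0.5,0,0],"turn": 0}
    - {"dp": [1.1,0,0],"turn": 0}
    - {"dp": [1.7,0,0],"turn": 0}
    - {"dp": [2.1,0,0],"turn": 0}
    - {"dp": [2.3,0,0],"turn": 0}
    - {"dp": [2.3,0,0],"turn": 0}
    - {"dp": [2.3,0.1,0],"turn": 0}
    - {"dp": [2.3,0.2,0],"turn": 0}
    - {"dp": [2.3,0.2,0],"turn": 0}

```text
t: 17.38
position: [485.5, 51.4, 30.3]
tool_rot: [-0.703, 0.705, -0.065, 0.068]
ft_force: [-0.2, -0.2, -0.5]
gripper_width: 17.1
```

```bash
python3 - <<'E'
from h import *
trst()
E
```

```text
t 17.38 tray x -98.4 y -0.2 z 30.3 yawerr -0.13 w 17.1 F [-0.2 -0.2 -0.5] tilt [ 0.004 -0.002 -1.   ]
```

>>> apply_moves:
  motion:
    - {"dp": [0.1,0,0],"turn": 0}
    - {"dp": [0.1,0,0],"turn": 0}

```text
t: 17.62
position: [488.2, 50.9, 30.4]
tool_rot: [-0.703, 0.705, -0.065, 0.068]
ft_force: [0.4, 0.5, -1.6]
gripper_width: 17.4
```

>>> apply_moves:
  motion:
    - {"dp": [0,0,0],"turn": 0}
    - {"dp": [0,0,0],"turn": 0}
    - {"dp": [0,0,0],"turn": 0}
  gripper: 0.38

```text
t: 18.0
position: [488.3, 51.0, 30.5]
tool_rot: [-0.703, 0.705, -0.065, 0.068]
ft_force: [-0.2, -0.3, 0.5]
gripper_width: 35.5
```

>>> apply_moves:
  motion:
    - {"dp": [0,-0.6,0],"turn": 0}
    - {"dp": [0,-2,0],"turn": 0}
    - {"dp": [0,-4,0],"turn": 0}
  gripper: 0.7

```text
t: 18.38
position: [487.2, 50.7, 131.8]
tool_rot: [-0.703, 0.705, -0.065, 0.068]
ft_force: [0.5, 0.8, 0.2]
gripper_width: 62.5
```

```bash
python3 - <<'E'
from h import *
trst(); y=np.deg2rad(2.92); print(go([534.4-6*np.cos(y),-196-6*np.sin(y),40],y))
import pickle
s=snap('wrist'); pickle.dump(dict(s),open('s9.pkl','wb')); cv2.imwrite('pics/s9.png',s['img'][...,::-1])
E
```

```text
t 18.38 tray x -96.7 y -0.6 z 131.8 yawerr -0.15 w 62.5 F [0.5 0.8 0.2] tilt [ 0.003 -0.003 -1.   ]
[array([ 3.46,  3.71, -9.39]), -1.72]
```

>>> apply_moves:
  motion:
    - {"dp": [0.7,0,-2],"turn": -0.4}
    - {"dp": [1.5,0,-4.2],"turn": -0.8}
    - {"dp": [2.3,0,-6.4],"turn": -1.3}
    - {"dp": [3,1.2,-8.4],"turn": -1.7}
    - {"dp": [3.45,2.6,-9.4],"turn": -1.7}
    - {"dp": [3.45,3.7,-9.4],"turn": -1.7}
    - {"dp": [3.45,3.7,-9.4],"turn": -1.7}
    - {"dp": [3.45,3.7,-9.4],"turn": -1.7}

```text
t: 19.42
position: [532.2, -196.0, 47.5]
tool_rot: [-0.707, 0.707, 0.021, -0.013]
ft_force: [-0.8, 0.1, 0.4]
gripper_width: 66.1
```

```bash
python3 - <<'E'
from h import *
trst(); y=np.deg2rad(2.92); print(go([534.4-6*np.cos(y),-196-6*np.sin(y),-15],y))
import pickle
s=pickle.load(open('s9.pkl','rb'))
o=ortho(s,*tr(-130),55,h=80); f=o.astype(int); c=tr(-130); m,p=blob((f[...,2]-f[...,0]>0)&(f.min(-1)>100),*c,h=80)
q=np.c_[(p-SEAT)@U,(p-SEAT)@V]; print('ring mask',len(p)/4,q.min(0),q.max(0))
for a in range(-175,-45,10):
    k=q[(q[:,0]>a)&(q[:,0]<a+10)]
    if len(k): print(a,k[:,1].min().round(1),k[:,1].max().round(1))
E
```

```text
t 19.43 tray x -6.7 y -234.7 z 47.5 yawerr 13.41 w 66.1 F [-0.8  0.1  0.4] tilt [ 0.012 -0.    -1.   ]
[array([-0.18,  2.5 , -0.  ]), -0.02]
ring mask 2320.25 [-170.0987202   -24.77945752] [-47.23302269  25.25363456]
-175 -14.0 15.5
-165 -22.3 22.5
-155 -24.6 25.2
-145 -24.8 25.3
-135 -23.6 24.3
-125 -16.0 17.0
-115 -8.3 8.6
-105 -8.5 8.6
-95 -8.3 8.1
-85 -8.5 8.1
-75 -8.7 8.1
-65 -8.7 8.1
-55 -8.9 7.6
```

>>> apply_moves:
  motion:
    - {"dp": [-0.15,1,0],"turn": 0}
    - {"dp": [-0.15,2,0],"turn": 0}
    - {"dp": [-0.15,2.4,0],"turn": 0}
    - {"dp": [-0.15,2.45,0],"turn": 0}
    - {"dp": [-0.15,2.45,0],"turn": 0}

```text
t: 20.05
position: [529.9, -196.3, -12.8]
tool_rot: [-0.707, 0.707, 0.022, -0.012]
ft_force: [1.0, 0.1, 0.6]
gripper_width: 66.0
```

>>> apply_moves:
  motion:
    - {"dp": [0,0.05,0],"turn": 0}
    - {"dp": [0,0.05,0],"turn": 0}
    - {"dp": [0,0.05,0],"turn": 0}
    - {"dp": [0,0.05,0],"turn": 0}
  gripper: 0.3
  force: 20

```text
t: 20.55
position: [530.1, -196.3, -13.8]
tool_rot: [-0.707, 0.707, 0.022, -0.012]
ft_force: [0.0, 0.1, 4.4]
gripper_width: 44.8
```

```bash
python3 - <<'E'
from h import *
trst(); print(go([*tr(-148),85],yawH))
E
```

```text
t 20.55 tray x -8.7 y -235.4 z -13.8 yawerr 13.41 w 44.8 F [0.  0.1 4.4] tilt [ 0.013 -0.001 -1.   ]
[array([-3.18, -4.01, 10.45]), 1.68]
```

>>> apply_moves:
  motion:
    - {"dp": [0,-1,0],"turn": 0}
    - {"dp": [-0.2,-2.5,0.6],"turn": 0.1}
    - {"dp": [-0.7,-4,2.2],"turn": 0.4}
    - {"dp": [-1.2,-4,4.2],"turn": 0.8}
    - {"dp": [-1.8,-4,6.4],"turn": 1.2}
    - {"dp": [-2.4,-4,8.5],"turn": 1.6}
    - {"dp": [-2.8,-4,10],"turn": 1.7}
    - {"dp": [-2.9,-4,10.4],"turn": 1.7}
    - {"dp": [-2.9,-4,10.4],"turn": 1.7}
    - {"dp": [-2.9,-4,10.4],"turn": 1.7}

```text
t: 21.8
position: [444.3, 58.7, 84.9]
tool_rot: [0.704, -0.704, 0.063, -0.072]
ft_force: [-0.8, -0.4, -0.1]
gripper_width: 44.2
```

```bash
python3 - <<'E'
from h import *
trst(); print(go([*tr(-140),45],yawH))
s=snap('wrist'); o=ortho(s,*tr(-170),107,h=100); hsv=cv2.cvtColor(o,cv2.COLOR_RGB2HSV).astype(int); cv2.imwrite('pics/s10.png',s['img'][...,::-1])
E
```

```text
t 21.80 tray x -140.3 y -0.7 z 84.9 yawerr -0.28 w 44.2 F [-0.8 -0.4 -0.1] tilt [ 0.013 -0.001 -1.   ]
[array([-0.01,  1.6 ,  0.02]), -0.03]
```

View pics/s10.png

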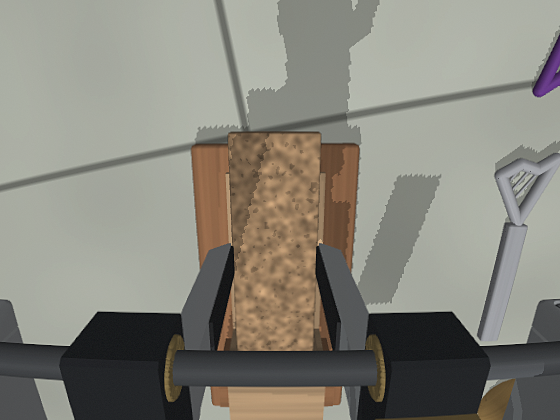

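>>> apply_moves:
  motion:
    - {"dp": [0,0.8,0],"turn": 0}
    - {"dp": [0,1.5,0],"turn": 0}
    - {"dp": [0,1.6,0],"turn": 0}
    - {"dp": [0,1.6,0],"turn": 0}

```text
t: 22.35
position: [445.0, 58.0, 45.1]
tool_rot: [0.704, -0.704, 0.063, -0.073]
ft_force: [0.6, 0.5, -0.9]
gripper_width: 44.4
```

>>> apply_moves:
  motion:
    - {"dp": [0.5,0,0.02],"turn": 0}
    - {"dp": [1.1,0,0.02],"turn": 0}
    - {"dp": [1.7,0,0.02],"turn": 0}
    - {"dp": [2.1,0,0.02],"turn": 0}
    - {"dp": [2.25,0,0.02],"turn": 0}
    - {"dp": [2.25,0,0.02],"turn": 0}
    - {"dp": [2.25,0,0.02],"turn": 0}

```text
t: 23.22
position: [499.9, 47.8, 45.8]
tool_rot: [0.704, -0.704, 0.063, -0.072]
ft_force: [0.1, 0.1, -1.3]
gripper_width: 44.3
```

```bash
python3 - <<'E'
from h import *
trst()
E
```

```text
t 23.23 tray x -83.6 y -1.1 z 45.8 yawerr -0.35 w 44.3 F [ 0.1  0.1 -1.3] tilt [ 0.013 -0.001 -1.   ]
```

>>> apply_moves:
  motion:
    - {"dp": [0,0.1,0.03],"turn": 0}
    - {"dp": [0,0.18,0.03],"turn": 0}
    - {"dp": [0,0.18,0.03],"turn": 0}

```text
t: 23.6
position: [499.9, 48.7, 41.2]
tool_rot: [0.704, -0.704, 0.063, -0.072]
ft_force: [0.1, 1.2, 0.1]
gripper_width: 44.8
```

>>> apply_moves:
  motion:
    - {"dp": [0,0,0],"turn": 0}
    - {"dp": [0,0,0],"turn": 0}
    - {"dp": [0,0,0],"turn": 0}
  gripper: 0.62

```text
t: 23.98
position: [499.9, 48.7, 41.2]
tool_rot: [0.704, -0.704, 0.063, -0.072]
ft_force: [-0.3, -0.2, -0.1]
gripper_width: 58.2
```

>>> apply_moves:
  motion:
    - {"dp": [0,-0.6,0],"turn": 0}
    - {"dp": [0,-2,0],"turn": 0}
    - {"dp": [0,-4,0],"turn": 0}
    - {"dp": [0,-4,0],"turn": 0}

```text
t: 24.48
position: [500.8, 49.1, 145.3]
tool_rot: [0.705, -0.703, 0.062, -0.074]
ft_force: [0.7, -0.0, -0.1]
gripper_width: 58.5
```

```bash
python3 - <<'E'
from h import *
trst()
s=snap('wrist'); c=tr(-110)
o=ortho(s,*c,63,h=100); hsv=cv2.cvtColor(o,cv2.COLOR_RGB2HSV).astype(int)
cv2.imwrite('pics/s11.png',s['img'][...,::-1])
g=cv2.cvtColor(o,cv2.COLOR_RGB2LAB).astype(int)
# sample colours across the cork at tray x=-130,-100,-70
for x in (-150,-120,-90,-70):
    print(x,[tuple(s['img'][tuple(proj(s,[*tr(x,y),63]).round().astype(int)[::-1])].tolist()) for y in range(-34,35,4)])
t=snap('top'); h,hy=handle(t,(512,255),91); print('harp',h,np.rad2deg(hy),go([*h,40],hy))
E
```

```text
t 24.48 tray x -83.0 y 0.3 z 145.3 yawerr -0.36 w 58.5 F [ 0.7 -0.  -0.1] tilt [ 0.018  0.001 -1.   ]
-150 [(145, 104, 74), (175, 147, 113), (175, 146, 112), (119, 97, 73), (161, 131, 99), (120, 97, 74), (154, 124, 92), (160, 129, 98), (148, 121, 92), (150, 121, 91), (150, 122, 92), (145, 117, 89), (155, 125, 94), (138, 112, 85), (139, 113, 86), (145, 120, 92), (207, 172, 133), (105, 76, 55)]
-120 [(145, 105, 74), (176, 148, 115), (173, 145, 111), (133, 109, 82), (173, 140, 105), (152, 123, 93), (172, 140, 106), (145, 118, 90), (165, 133, 101), (178, 144, 110), (176, 142, 107), (146, 118, 90), (167, 136, 102), (135, 110, 83), (168, 136, 103), (187, 155, 120), (207, 173, 134), (108, 78, 56)]
-90 [(143, 104, 74), (166, 140, 109), (176, 145, 112), (147, 119, 90), (154, 124, 94), (126, 102, 77), (135, 110, 84), (131, 106, 81), (153, 126, 94), (178, 145, 110), (179, 146, 109), (132, 107, 82), (142, 115, 87), (170, 137, 104), (126, 103, 78), (138, 116, 90), (154, 129, 101), (107, 77, 56)]
-70 [(142, 103, 73), (165, 137, 107), (123, 103, 81), (117, 96, 73), (117, 96, 73), (113, 92, 71), (109, 88, 68), (103, 84, 64), (101, 83, 64), (109, 89, 68), (103, 83, 65), (124, 100, 76), (114, 95, 72), (126, 103, 78), (107, 86, 65), (136, 113, 89), (152, 128, 100), (104, 76, 54)]
len 178.28401187219046
harp [526.80054641 253.24896284] -12.33856584182037 [array([-0.52,  4.1 ,  8.22]), 0.17]
```

>>> apply_moves:
  motion:
    - {"dp": [-0.1,0,2.2],"turn": 0.1}
    - {"dp": [-0.3,0,4.6],"turn": 0.2}
    - {"dp": [-0.4,0.6,6.8],"turn": 0.2}
    - {"dp": [-0.5,2,8.1],"turn": 0.2}
    - {"dp": [-0.5,3.6,8.2],"turn": 0.2}
    - {"dp": [-0.5,4.1,8.2],"turn": 0.2}
    - {"dp": [-0.5,4.1,8.2],"turn": 0.2}
  gripper: 0.5

```text
t: 25.45
position: [526.8, 251.5, 39.5]
tool_rot: [-0.703, 0.703, -0.073, 0.082]
ft_force: [1.0, 0.0, 1.1]
gripper_width: 47.0
```

```bash
python3 - <<'E'
from h import *
trst(); print(go([526.8,253.2,-14],np.deg2rad(-12.35)))
E
```

```text
t 25.45 tray x -94.9 y 204.1 z 39.5 yawerr -1.99 w 47.0 F [1.  0.  1.1] tilt [ 0.013 -0.002 -1.   ]
[array([-0.04,  2.14,  0.06]), -0.04]
```

>>> apply_moves:
  motion:
    - {"dp": [0,1,0.04],"turn": 0}
    - {"dp": [0,1.8,0.04],"turn": 0}
    - {"dp": [0,2.1,0.04],"turn": 0}
    - {"dp": [0,2.15,0.04],"turn": 0}
    - {"dp": [0,2.15,0.04],"turn": 0}

```text
t: 26.08
position: [528.1, 252.5, -13.6]
tool_rot: [0.703, -0.703, 0.073, -0.083]
ft_force: [-0.6, -0.6, 0.4]
gripper_width: 46.8
```

>>> apply_moves:
  motion:
    - {"dp": [0,0,0],"turn": 0}
    - {"dp": [0,0,0],"turn": 0}
    - {"dp": [0,0,0],"turn": 0}
    - {"dp": [0,0,0],"turn": 0}
    - {"dp": [0,0,0],"turn": 0}
    - {"dp": [0,0,0],"turn": 0}
  gripper: 0
  force: 40

```text
t: 26.82
position: [528.2, 252.6, -13.5]
tool_rot: [0.703, -0.703, 0.073, -0.083]
ft_force: [-0.0, 0.3, 3.9]
gripper_width: 16.3
```

```bash
python3 - <<'E'
from h import *
trst(); print(go([*tr(-155),95],yawH))
E
```

```text
t 26.82 tray x -93.7 y 205.4 z -13.5 yawerr -1.99 w 16.3 F [-0.   0.3  3.9] tilt [ 0.013 -0.001 -1.   ]
[array([-2.11, -4.38, -8.29]), -0.25]
```

>>> apply_moves:
  motion:
    - {"dp": [0,-1,0],"turn": 0}
    - {"dp": [-0.2,-2.6,-0.6],"turn": 0}
    - {"dp": [-0.6,-4,-2.2],"turn": -0.1}
    - {"dp": [-1.1,-4.4,-4.2],"turn": -0.2}
    - {"dp": [-1.6,-4.4,-6.2],"turn": -0.25}
    - {"dp": [-2,-4.4,-7.7],"turn": -0.25}
    - {"dp": [-2.1,-4.4,-8.3],"turn": -0.25}
    - {"dp": [-2.1,-4.4,-8.3],"turn": -0.25}
    - {"dp": [-2.1,-4.4,-8.3],"turn": -0.25}

```text
t: 27.95
position: [430.7, 62.8, 95.4]
tool_rot: [0.704, -0.704, 0.06, -0.07]
ft_force: [0.5, 0.4, -0.9]
gripper_width: 16.7
```

```bash
python3 - <<'E'
from h import *
trst(); print(go([*tr(-155),53],yawH))
s=snap('wrist'); cv2.imwrite('pics/s12.png',s['img'][...,::-1])
# held handle, top at rep+24: edges across
z=monitor.get_state()['position'][2]+24
o=ortho(s,*tr(-190),z,h=60); f=o.astype(int); m,p=blob((f[...,2]-f[...,0]>0)&(f.min(-1)>95),*tr(-190),h=60)
q=np.c_[(p-SEAT)@U,(p-SEAT)@V]; print(q.min(0),q.max(0))
for a in range(-250,-130,10):
    k=q[(q[:,0]>a)&(q[:,0]<a+10)]
    if len(k): print(a,k[:,1].min().round(1),k[:,1].max().round(1))
E
```

```text
t 27.95 tray x -154.4 y 0.8 z 95.4 yawerr 0.06 w 16.7 F [ 0.5  0.4 -0.9] tilt [ 0.014 -0.001 -1.   ]
[array([-0.05,  1.7 , -0.04]), 0.01]
[-245.22700806  -26.85462622] [-127.81276911   28.42175555]
-250 14.7 28.4
-240 -23.1 28.2
-230 -26.9 24.3
-220 -24.7 20.1
-210 -18.2 15.4
-200 -12.2 11.2
-190 -7.2 16.4
-180 -7.2 18.8
-170 -7.2 18.6
-160 -6.9 9.0
-150 -7.5 9.6
-140 -7.6 9.6
```

>>> apply_moves:
  motion:
    - {"dp": [0,0.8,0],"turn": 0}
    - {"dp": [0,1.5,-0.03],"turn": 0}
    - {"dp": [0,1.65,-0.03],"turn": 0}
    - {"dp": [0,1.65,-0.03],"turn": 0}

```text
t: 28.5
position: [431.2, 62.3, 54.1]
tool_rot: [-0.704, 0.704, -0.06, 0.07]
ft_force: [0.2, -0.0, -1.1]
gripper_width: 16.4
```

>>> apply_moves:
  motion:
    - {"dp": [0.5,0,0],"turn": 0}
    - {"dp": [1.1,0,0],"turn": 0}
    - {"dp": [1.7,0,0],"turn": 0}
    - {"dp": [2.2,0,0],"turn": 0}
    - {"dp": [2.4,0,0],"turn": 0}
    - {"dp": [2.4,0,0],"turn": 0}
    - {"dp": [2.4,0,0],"turn": 0}

```text
t: 29.38
position: [489.7, 51.3, 54.8]
tool_rot: [-0.704, 0.704, -0.06, 0.07]
ft_force: [0.2, -0.3, -1.0]
gripper_width: 16.4
```

```bash
python3 - <<'E'
from h import *
trst()
E
```

```text
t 29.38 tray x -94.2 y 0.5 z 54.8 yawerr 0.11 w 16.4 F [ 0.2 -0.3 -1. ] tilt [ 0.013 -0.002 -1.   ]
```

>>> apply_moves:
  motion:
    - {"dp": [0,0.1,0],"turn": 0}
    - {"dp": [0,0.2,0],"turn": 0}
    - {"dp": [0,0.22,0],"turn": 0}
    - {"dp": [0,0.22,0],"turn": 0}

```text
t: 29.88
position: [489.6, 51.4, 49.4]
tool_rot: [-0.704, 0.704, -0.061, 0.069]
ft_force: [-1.7, 0.3, 4.0]
gripper_width: 16.5
```

>>> apply_moves:
  motion:
    - {"dp": [0,0,0],"turn": 0}
    - {"dp": [0,0,0],"turn": 0}
    - {"dp": [0,0,0],"turn": 0}
  gripper: 0.38

```text
t: 30.25
position: [489.7, 51.4, 49.4]
tool_rot: [-0.704, 0.704, -0.061, 0.069]
ft_force: [-0.4, -0.1, 0.3]
gripper_width: 35.9
```

>>> apply_moves:
  motion:
    - {"dp": [0,-0.6,0],"turn": 0}
    - {"dp": [0,-2,0],"turn": 0}
    - {"dp": [0,-4,0],"turn": 0}
    - {"dp": [0,-4.8,0],"turn": 0}
    - {"dp": [0,-4.8,0],"turn": 0}

```text
t: 30.88
position: [489.1, 51.8, 171.5]
tool_rot: [0.705, -0.703, 0.059, -0.071]
ft_force: [0.1, 0.2, -0.3]
gripper_width: 35.5
```

```bash
python3 - <<'E'
from h import *
trst(); print(monitor.get_state()['joint_positions'].round(2))
s=snap('wrist'); cv2.imwrite('pics/s13.png',s['img'][...,::-1])
o=ortho(s,*tr(-130),73,h=80); f=o.astype(int); m,p=blob((f[...,2]-f[...,0]>0)&(f.min(-1)>95),*tr(-130),h=80)
q=np.c_[(p-SEAT)@U,(p-SEAT)@V]; print(q.min(0),q.max(0))
for a in range(-190,-40,10):
    k=q[(q[:,0]>a)&(q[:,0]<a+10)]
    if len(k): print(a,k[:,1].min().round(1),k[:,1].max().round(1))
for X in [(-3,58,40),(-3,94,40),(-3,58,130),(-3,94,130),(3,58,130),(3,94,130),(-10,76,110)]: print(X,proj(s,[*tr(*X[:2]),X[2]]).round())
E
```

```text
t 30.88 tray x -94.9 y 0.9 z 171.5 yawerr 0.11 w 35.5 F [ 0.1  0.2 -0.3] tilt [ 0.016  0.    -1.   ]
[-0.69  0.13  0.5   2.06 -0.07  0.96  1.23]
[-185.13451777  -27.55989753] [-47.51049356  28.02287475]
-190 15.7 27.9
-180 -22.1 28.0
-170 -27.6 23.8
-160 -25.2 23.8
-150 -23.2 23.9
-140 -22.9 23.8
-130 -7.7 8.7
-120 -7.8 8.8
-110 -7.9 8.9
-100 -8.0 8.9
-90 -8.0 9.0
-80 -8.0 9.0
-70 -7.6 9.1
-60 -7.5 9.1
-50 -7.5 5.7
(-3, 58, 40) [330. 274.]
(-3, 94, 40) [364. 274.]
(-3, 58, 130) [346. 329.]
(-3, 94, 130) [390. 328.]
(3, 58, 130) [345. 335.]
(3, 94, 130) [389. 334.]
(-10, 76, 110) [363. 307.]
```

View pics/s13.png

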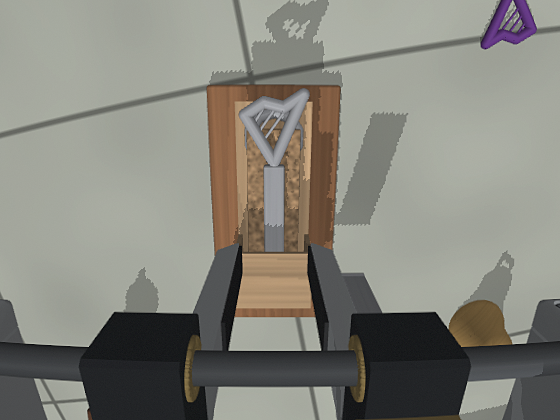

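>>> apply_moves:
  motion:
    - {"dp": [0.3,0,1],"turn": 1.2}
    - {"dp": [0.7,0,2],"turn": 2.4}
    - {"dp": [1.2,0,3],"turn": 3.7}
    - {"dp": [1.6,0,3.25],"turn": 5}
    - {"dp": [1.7,0,3.25],"turn": 6.3}
    - {"dp": [1.7,0,3.25],"turn": 7.6}
    - {"dp": [1.7,0,3.25],"turn": 8.9}
    - {"dp": [1.7,0,3.25],"turn": 10.2}
    - {"dp": [1.7,0,3.25],"turn": 11.25}
    - {"dp": [1.7,0,3.25],"turn": 11.25}
  gripper: 0

```text
t: 32.17
position: [544.5, 123.7, 170.0]
tool_rot: [-0.455, 0.449, -0.54, 0.547]
ft_force: [0.6, 0.2, 0.2]
gripper_width: 0.6
```

```bash
python3 - <<'E'
from h import *
trst(); st=monitor.get_state(); print(st['joint_positions'].round(2), st['gripper_width'])
print(go([*tr(-50,82),98]))
s=snap('wrist'); p=st['position']
for X in [(-3,58,130),(-3,94,130),(3,58,130),(3,94,130)]: print(X,proj(s,[*tr(*X[:2]),X[2]]).round())
cv2.imwrite('pics/s14.png',s['img'][...,::-1])
E
```

```text
t 32.17 tray x -53.8 y 81.7 z 170.0 yawerr -89.83 w 0.6 F [0.6 0.2 0.2] tilt [ 0.013 -0.002 -1.   ]
[-0.94  0.3   0.73  1.93 -0.23  0.99 -0.29] 0.5920691765563274
[array([-0.01,  2.88,  0.12])]
(-3, 58, 130) [343. 253.]
(-3, 94, 130) [346. 205.]
(3, 58, 130) [351. 253.]
(3, 94, 130) [354. 205.]
```

>>> apply_moves:
  motion:
    - {"dp": [0,1.2,0],"turn": 0}
    - {"dp": [0,2.4,0.1],"turn": 0}
    - {"dp": [0,2.85,0.1],"turn": 0}
    - {"dp": [0,2.85,0.6],"turn": 0}
    - {"dp": [0,2.85,1.1],"turn": 0}
    - {"dp": [0,2.85,1.2],"turn": 0}
    - {"dp": [0,2.85,1.2],"turn": 0}

```text
t: 33.1
position: [575.4, 118.1, 99.7]
tool_rot: [-0.456, 0.45, -0.54, 0.546]
ft_force: [-0.4, -0.4, -0.4]
gripper_width: 0.5
```

>>> apply_moves:
  motion:
    - {"dp": [0,0,0.1],"turn": 0}
    - {"dp": [0,0,0.2],"turn": 0}
    - {"dp": [0,0,0.2],"turn": 0}

```text
t: 33.48
position: [580.4, 117.2, 99.8]
tool_rot: [-0.456, 0.449, -0.54, 0.546]
ft_force: [0.2, -0.9, -0.6]
gripper_width: 0.5
```

```bash
python3 - <<'E'
from h import *
trst()
E
```

```text
t 33.48 tray x -17.3 y 82.0 z 99.8 yawerr -89.69 w 0.5 F [ 0.2 -0.9 -0.6] tilt [ 0.013 -0.001 -1.   ]
```

>>> apply_moves:
  motion:
    - {"dp": [0,0,0.08],"turn": 0}
    - {"dp": [0,0,0.16],"turn": 0}
    - {"dp": [0,0,0.24],"turn": 0}
    - {"dp": [0,0,0.24],"turn": 0}

```text
t: 33.98
position: [585.7, 116.2, 99.8]
tool_rot: [-0.456, 0.45, -0.54, 0.546]
ft_force: [-4.8, 0.0, 2.9]
gripper_width: 0.6
```

```bash
python3 - <<'E'
from h import *
trst()
E
```

```text
t 33.98 tray x -11.9 y 82.1 z 99.8 yawerr -89.69 w 0.6 F [-4.8  0.   2.9] tilt [ 0.012 -0.001 -1.   ]
```

>>> apply_moves:
  motion:
    - {"dp": [0,0,0.15],"turn": 0}
    - {"dp": [0,0,0.3],"turn": 0}
    - {"dp": [0,0.02,0.45],"turn": 0}
    - {"dp": [0,0.04,0.59],"turn": 0}
    - {"dp": [0,0.07,0.74],"turn": 0}
    - {"dp": [0,0.1,0.88],"turn": 0}
    - {"dp": [0,0.14,1.02],"turn": 0}
    - {"dp": [0,0.19,1.16],"turn": 0}
    - {"dp": [0,0.25,1.3],"turn": 0}
    - {"dp": [0,0.3,1.43],"turn": 0}

```text
t: 35.22
position: [621.0, 109.7, 92.5]
tool_rot: [-0.456, 0.45, -0.54, 0.546]
ft_force: [-5.0, -0.2, 2.1]
gripper_width: 0.6
```

```bash
python3 - <<'E'
from h import *
trst()
st=monitor.get_state(); p=st['position']; x=(p[:2]-SEAT)@U; 
for th in (.7,.9,1.0,1.1,1.2,1.3,1.4,1.44): print(th, np.round([(-11.9+74*np.sin(th)+3*(1-np.cos(th))-x)/25, (p[2]-(99.8-74*(1-np.cos(th))+3*np.sin(th)))/25],2))
E
```

```text
t 35.23 tray x 24.0 y 82.2 z 92.5 yawerr -89.69 w 0.6 F [-5.  -0.2  2.1] tilt [ 0.012 -0.001 -1.   ]
0.7 [0.5  0.33]
0.9 [0.93 0.73]
1.0 [1.11 0.97]
1.1 [1.27 1.22]
1.2 [1.4  1.48]
1.3 [1.51 1.76]
1.4 [1.58 2.05]
1.44 [1.6  2.16]
```

>>> apply_moves:
  motion:
    - {"dp": [0,0.07,0.13],"turn": 0}
    - {"dp": [0,0.15,0.26],"turn": 0}
    - {"dp": [0,0.24,0.38],"turn": 0}
    - {"dp": [0,0.33,0.5],"turn": 0}
    - {"dp": [0,0.43,0.62],"turn": 0}
    - {"dp": [0,0.53,0.73],"turn": 0}
    - {"dp": [0,0.63,0.83],"turn": 0}
    - {"dp": [0,0.73,0.93],"turn": 0}
    - {"dp": [0,0.85,1.02],"turn": 0}
    - {"dp": [0,0.97,1.11],"turn": 0}

```text
t: 36.48
position: [649.8, 104.8, 68.9]
tool_rot: [-0.456, 0.449, -0.54, 0.546]
ft_force: [-0.4, 0.3, 5.7]
gripper_width: 0.2
```

```bash
python3 - <<'E'
from h import *
trst()
st=monitor.get_state(); p=st['position']; x=(p[:2]-SEAT)@U; 
for th in (1.05,1.1,1.15,1.2,1.25,1.3,1.35,1.4,1.44): print(th, np.round([(-11.9+74*np.sin(th)+3*(1-np.cos(th))-x)/25, (p[2]-(99.8-74*(1-np.cos(th))+3*np.sin(th)))/25],2))
E
```

```text
t 36.48 tray x 53.2 y 82.6 z 68.9 yawerr -89.69 w 0.2 F [-0.4  0.3  5.7] tilt [ 0.014 -0.001 -1.   ]
1.05 [0.03 0.15]
1.1 [0.1  0.27]
1.15 [0.17 0.4 ]
1.2 [0.23 0.54]
1.25 [0.29 0.68]
1.3 [0.34 0.82]
1.35 [0.38 0.96]
1.4 [0.41 1.1 ]
1.44 [0.44 1.22]
```

>>> apply_moves:
  motion:
    - {"dp": [0,0.13,0.03],"turn": 0}
    - {"dp": [0,0.26,0.09],"turn": 0}
    - {"dp": [0,0.38,0.15],"turn": 0}
    - {"dp": [0,0.5,0.2],"turn": 0}
    - {"dp": [0,0.61,0.25],"turn": 0}
    - {"dp": [0,0.71,0.3],"turn": 0}
    - {"dp": [0,0.8,0.33],"turn": 0}
    - {"dp": [0,0.88,0.35],"turn": 0}
    - {"dp": [0,0.96,0.37],"turn": 0}
    - {"dp": [0,1.02,0.38],"turn": 0}

```text
t: 37.72
position: [659.4, 102.9, 43.4]
tool_rot: [-0.456, 0.449, -0.54, 0.546]
ft_force: [1.7, -1.1, 2.8]
gripper_width: 0.6
```

>>> apply_moves:
  motion:
    - {"dp": [0,0.04,0],"turn": 0}
    - {"dp": [0,0.08,0],"turn": 0}
    - {"dp": [0,0.08,0],"turn": 0}

```text
t: 38.1
position: [659.2, 103.0, 41.2]
tool_rot: [-0.456, 0.45, -0.54, 0.546]
ft_force: [0.1, 0.0, 0.4]
gripper_width: 0.6
```

```bash
python3 - <<'E'
from h import *
trst()
E
```

```text
t 38.10 tray x 62.8 y 82.6 z 41.2 yawerr -89.69 w 0.6 F [0.1 0.  0.4] tilt [ 0.013 -0.001 -1.   ]
```

>>> apply_moves:
  motion:
    - {"dp": [0,0.06,0],"turn": 0}
    - {"dp": [0,0.12,0],"turn": 0}
    - {"dp": [0,0.12,0],"turn": 0}

```text
t: 38.48
position: [659.0, 103.0, 37.9]
tool_rot: [-0.456, 0.45, -0.54, 0.546]
ft_force: [-0.3, 0.9, 1.0]
gripper_width: 0.8
```

```bash
python3 - <<'E'
from h import *
trst(); w=snap('scene'); u,v=proj(w,[*tr(0),100]).astype(int); a=w['img'][v-50:v+50,u-65:u+65]; t=snap('top'); u,v=proj(t,[*tr(0),100]).astype(int); b=t['img'][v-50:v+50,u-50:u+50]
cv2.imwrite('pics/p15.png',np.hstack([cv2.resize(a,(440,338)),cv2.resize(b,(338,338))])[...,::-1])
E
```

```text
t 38.48 tray x 62.6 y 82.6 z 37.9 yawerr -89.69 w 0.8 F [-0.3  0.9  1. ] tilt [ 0.012 -0.001 -1.   ]
```

>>> apply_moves:
  motion:
    - {"dp": [0,0.06,0],"turn": 0}
    - {"dp": [0,0.12,0],"turn": 0}
    - {"dp": [0,0.12,0],"turn": 0}

```text
t: 38.95
position: [658.8, 103.0, 34.7]
tool_rot: [-0.456, 0.45, -0.54, 0.546]
ft_force: [-0.4, 0.3, 0.2]
gripper_width: 0.3
```

>>> apply_moves:
  motion:
    - {"dp": [0,0.05,0],"turn": 0}
    - {"dp": [0,0.1,0],"turn": 0}
    - {"dp": [0,0.1,0],"turn": 0}

```text
t: 39.33
position: [659.1, 103.0, 33.2]
tool_rot: [-0.456, 0.45, -0.54, 0.546]
ft_force: [-4.4, 0.6, 16.1]
gripper_width: 0.4
```

>>> apply_moves:
  motion:
    - {"dp": [0,-0.3,0],"turn": 0}
    - {"dp": [0,-1,0],"turn": 0}
    - {"dp": [0,-2.5,0],"turn": 0}
    - {"dp": [0,-4.5,0],"turn": 0}
    - {"dp": [-1,-6.5,0],"turn": 0}
    - {"dp": [-2.5,-8,0],"turn": 0}
    - {"dp": [-4.5,-8,0],"turn": 0}
    - {"dp": [-6.5,-8,0],"turn": 0}
    - {"dp": [-8,-8,0],"turn": 0}
    - {"dp": [-8,-8,0],"turn": 0}

```text
t: 40.58
position: [691.9, 303.6, 233.4]
tool_rot: [-0.457, 0.451, -0.539, 0.545]
ft_force: [0.5, -0.2, -0.8]
gripper_width: 0.8
```

```bash
python3 - <<'E'
from h import *
trst(); w=snap('scene'); u,v=proj(w,[*tr(0),110]).astype(int); a=w['img'][v-45:v+45,u-45:u+45]; t=snap('top'); u,v=proj(t,[*tr(0),100]).astype(int); b=t['img'][v-35:v+35,u-35:u+35]
cv2.imwrite('pics/p16.png',np.hstack([cv2.resize(a,(400,400),interpolation=2),cv2.resize(b,(400,400),interpolation=2)])[...,::-1])
E
```

```text
t 40.58 tray x 57.7 y 285.8 z 233.4 yawerr -89.45 w 0.8 F [ 0.5 -0.2 -0.8] tilt [ 0.012 -0.001 -1.   ]
```

View pics/p16.png

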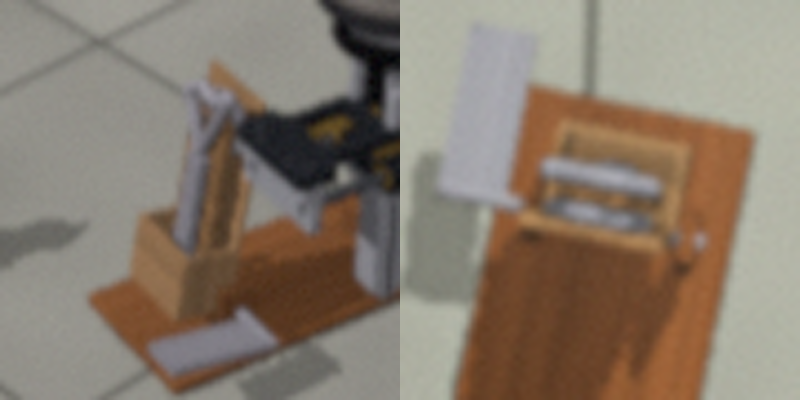

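The tray stands up with the plate nearly level, the harp opener in front, the ring opener at the back and the cork between them. I check the bystanders and openers once more after a pause, then hand in.

>>> apply_moves:
  motion:
    - {"dp": [-1,0,0],"turn": 0}
    - {"dp": [-2,0,0],"turn": 0}
    - {"dp": [-3,0,0],"turn": 0}
    - {"dp": [-3,0,0],"turn": 0}
    - {"dp": [-3,0,0],"turn": 0}
    - {"dp": [-3,0,0],"turn": 0}
    - {"dp": [-3,0,0],"turn": 0}
    - {"dp": [-3,0,0],"turn": 0}

```text
t: 41.68
position: [706.0, 372.9, 234.2]
tool_rot: [-0.456, 0.45, -0.54, 0.546]
ft_force: [0.1, 0.9, 0.9]
gripper_width: 0.7
```

```bash
python3 - <<'E'
from h import *
s=snap('top')
for th in ['bell','puffin','coaster','ring_opener','harp_opener','cork_sheet']: print(th,[(np.round(d['at']),round(d['confidence'],2)) for d in vision.search_frame(s,th)[:3]])
t=snap('top'); u,v=proj(t,[*tr(0),100]).astype(int); print('pocket change',np.abs(t['img'][v-35:v+35,u-35:u+35].astype(int)-s['img'][v-35:v+35,u-35:u+35]).mean(), 'vs earlier', np.abs(cv2.resize(t['img'][v-35:v+35,u-35:u+35],(400,400),interpolation=2)[...,::-1].astype(int)-cv2.imread('pics/p16.png')[:,400:]).mean())
print(env.finish_job(), monitor.get_state()['t'])
E
```

```text
bell [(array([709., 268.,  22.]), 0.86)]
puffin [(array([ 707., -177.,   70.]), 0.66), (array([583.,  38., 216.]), 0.24)]
coaster []
ring_opener [(array([570.,  33., 202.]), 0.64), (array([ 344., -493.,   12.]), 0.61)]
harp_opener [(array([333., 320.,   9.]), 0.81), (array([582.,  34., 216.]), 0.59)]
cork_sheet [(array([577.,  34., 190.]), 0.58)]
pocket change 1.4560544217687075 vs earlier 1.9239416666666667
the job is handed in; nothing more can be done
the job is handed in; nothing more can be done
```

I loaded the holder in the order asked: ring-headed opener on the back panel, cork over it, harp-headed opener on top. Each went in straight along the centre line with its end in the pocket. I then tipped the tray up to its stop with the thumb plate, pulled the arm clear and handed the job in, with the robot's clock at about 42 s of the 72 s allowed.

**Result:** The last picture shows the tray up, the openers standing in the pocket with heads up, and the cork between them. From the top view the ring opener, cork and harp opener lie at x of about 570, 577 and 582 mm, so they are in the right order. The pocket looked the same about a second later.

**Bystanders:** The bell and puffin are within about 4 mm of where they started, which is within the measuring error. The network did not find the coaster in the last picture. The arm may have been hiding it, and it never went near it, but I have not confirmed its position.

**Trouble on the way:**
- **Missed grasps:** The first two tries at the ring opener closed above it, because the reported tool height reads about 14 mm too low. I allowed for this from then on, and the opener had not moved.
- **Final push:** The plate dropped away from the finger near the end of the arc. I followed it down until 16 N of resistance showed it was at the stop.

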